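# Make up an order of brass drawer pulls on the counter scale

## Robot

A 7-joint arm with a two-finger parallel gripper is mounted at the origin on the work surface. World frame = base frame: x ahead of the robot, y to its left, z up, the work surface at z = 0. Lengths are in m, angles in rad, forces in N, time in s.
With the tool pointing down it reaches from about 0.35 to 0.9 m from the base axis. Payload 7.2 kg.
Tool frame: the origin (TCP) lies on the centre line of the jaws, within the pads' length; the fingertips stand 11 mm ahead of it and the grasp point (between the pads) lies 8 mm behind it; z points along the fingers, y is the line along which they close (so a half turn about z gives the same grasp; the last joint's range is limited). The gripper opens to 88 mm and grips with 3 to 60 N. Pads are 20 mm wide; open, the fingers measure 115 mm over their backs; the gripper's body (75 mm by 178 mm) begins 61 mm behind the grasp point.
Start: joints at [1.259, 0.411, -0.013, 1.596, 0.006, 1.134, -0.082], TCP at [0.151, -0.607, 0.234] pointing down, gripper open.
Joint ranges: [-2.95, 2.95], [-0.29, 1.99], [-1.47, 1.44], [0.14, 2.54], [-1.03, 4.17], [0.13, 1.85], [-2.86, 2.86]. Speed limits (rad/s): [2.39, 2.39, 3.01, 3.01, 3.14, 3.14, 3.14].

## Interface

Orientations are given as a rotation vector (axis times angle).
In Python, from station import sense, camera, camera_params, close_job gives the robot as it stands. The module is installed in compiled form; this text tells all that it offers.
- The arm moves only by the tool send_rows, never from a script. Its argument "motion" is text: rows parted by semicolons, each of 5 numbers parted by spaces: the shift along the tool's x, y, z in m, then the turn about the tool's z in degrees, then the gripper's target within -1 to 1 (shut at 1, half-way at 0, fully open at -1). A call has 1 to 5 rows; each row is the pose to reach, as a shift and turn from the pose commanded when the call began, along the tool's axes at that moment; what a row does not reach only later rows make up. A row lasts 1/8 s, in which the tool goes at most 62.5 mm and 10.7 degrees, less where a joint would pass 70% of its speed; a pose out of reach is approached as far as the arm can. A call with a gripper value outside its range is refused whole. The fingers move at their own pace and stop on an object; the grip force is fixed at half the most. Time passes only in rows, so rows that repeat a pose let the fingers close. It gives the time, the measured TCP pose, the force, the opening and the grip force at its end, in the units of the state.
- sense(): the state, without advancing time (a new reading comes with each control period).
- camera(name): name is "side" or "top"; returns the picture (420x560x3 uint8, red, green, blue); there is no depth.
- camera_params(name): a dict with "intrinsics" (3x3 intrinsics, pixels), "pose" (4x4, takes a point from camera to world coordinates). Camera axes: x right, y up, looking along -z (the intrinsics and any distortion apply to the point x, -y, -z); pixel columns grow to the right and rows downward; lengths in m; the calibration is good to about 2 mm. A picture is of the moment at which its call begins. camera_params takes no time and is no camera call.
- close_job(): hands the job in; it is judged then, once.
The state is a dict: "clock": time; "qpos": joint angles; "qvel": joint speeds; "joint_efforts": joint torques, N m; "eef_pos": TCP position; "ee_rot": TCP orientation; "force": force on the tool from outside, world axes, zero at the start; "wrist_torque": the same for the moment, N m; "finger_gap": opening from 0.0 (shut) to 1.0 (fully open); "grasp_force": force on a finger pad.
Only numpy, scipy, OpenCV 4.12 (cv2) and the standard library are available. Lean on these libraries where they do the work, as an engineer would, in place of code of your own. Each camera call takes 0.05 s, during which the arm holds its last target. There are 200 camera calls.

## Task

Make up an order of brass drawer pulls on the counter scale: set the empty bowl in the middle of the scale pan and press tare, then put every brass pull into the bowl, both the ones loose on the counter and any that slid behind the clear guard. Draw those out through the slot under the guard with the hooked rod before picking them up, without taking hold of them behind it, banging into the guard or disturbing the wares on show. Do not press tare again once there are pulls in the bowl, and leave the hooked rod lying lengthwise on its felt mat.

Things in the scene. Friction and masses are not known exactly. Their poses are not given: they have to be found in the camera images.
- scale: low grey bench scale, fixed; 205 x 215 mm steel pan, top 48 mm above the counter; origin on the counter under the pan's centre; its control panel (top 34 mm high, with a display and one round button) is on its -x side, x -100 to -175 mm
- pan (a point): centre of the scale pan's top face, 48 mm above the counter; axes as the scale's
- tare (a joint): travel of the round white tare button (26 mm across, in a black 42 mm collar) straight down: 0 up, 0.005 m fully down at about 4 N; it springs back
- tare_top (a point): centre of the tare button's top face, 52 mm above the counter when up, at x = -137, y = 70 mm from the scale's origin, 63 mm outside the rim of a bowl centred on the pan
- bowl: turned beech bowl, 170 mm across the rim, 58 mm high, base 120 mm across, wall 8 mm and nearly upright at the rim, floor 8 mm thick, 0.26 kg; origin at the centre of its underside, z up. Can be picked by pinching the rim from above
- guard: fixed clear acrylic counter guard on steel corner posts (14 mm square), 380 mm wide (y), 270 deep (x 0 to 270), 250 high, clear top and ends, open at the back; origin on the counter under the middle of its 6 mm front pane, +x points behind the pane. Under the front pane a slot 60 mm high is open over the whole width between the posts
- hook: hooked rod, 0.14 kg: dark wood handle 110 x 24 x 30 mm (x, y, z), flat underside; 8 mm steel rod leaves its front 21 mm up, runs along +x and bends straight down at x = 200 to the level of the underside (overall x -55 to 204, balance point at x = 15). Origin: middle of the handle's underside. It stands by itself, hook down
- hook_tip (a point): lower end of the hook, at x = 200 mm, y = 0, z = 0 in the hook's frame
- mat: grey felt mat for the hook, 320 x 90 x 3 mm (x, y, z), fixed on the counter; origin at the centre of its underside
- flask: corked green bottle, 66 mm across, 190 mm high, ware on show at the back under the guard; origin at its base
- plates: stack of small white plates, 110 mm across, 34 mm high, on show at the back under the guard; origin at its base
- casket: small wooden box 85 x 100 x 65 mm, on show at the back under the guard; origin at its base
- pull_1: flat D-shaped brass drawer pull, 60 x 76 x 9 mm (x, y, z), 0.11 kg; origin: middle of the loop's opening, at the underside. Mounting bar 16 mm wide, 76 long along y, centred at x = -24; 9 mm round bow: side arms along x at y = -33.5 and 33.5 (x -16 to 8), far side at x = 23.5. Opening x -16 to 19, y -29 to 29. Starts loose on the counter, or absent.
- pull_2: flat D-shaped brass drawer pull, 60 x 76 x 9 mm (x, y, z), 0.11 kg; origin: middle of the loop's opening, at the underside. Mounting bar 16 mm wide, 76 long along y, centred at x = -24; 9 mm round bow: side arms along x at y = -33.5 and 33.5 (x -16 to 8), far side at x = 23.5. Opening x -16 to 19, y -29 to 29. Starts loose on the counter, or absent.
- pull_3: flat D-shaped brass drawer pull, 60 x 76 x 9 mm (x, y, z), 0.11 kg; origin: middle of the loop's opening, at the underside. Mounting bar 16 mm wide, 76 long along y, centred at x = -24; 9 mm round bow: side arms along x at y = -33.5 and 33.5 (x -16 to 8), far side at x = 23.5. Opening x -16 to 19, y -29 to 29. Starts loose on the counter, or absent.
- pull_4: flat D-shaped brass drawer pull, 60 x 76 x 9 mm (x, y, z), 0.11 kg; origin: middle of the loop's opening, at the underside. Mounting bar 16 mm wide, 76 long along y, centred at x = -24; 9 mm round bow: side arms along x at y = -33.5 and 33.5 (x -16 to 8), far side at x = 23.5. Opening x -16 to 19, y -29 to 29. Starts behind the guard, or absent.
- pull_5: flat D-shaped brass drawer pull, 60 x 76 x 9 mm (x, y, z), 0.11 kg; origin: middle of the loop's opening, at the underside. Mounting bar 16 mm wide, 76 long along y, centred at x = -24; 9 mm round bow: side arms along x at y = -33.5 and 33.5 (x -16 to 8), far side at x = 23.5. Opening x -16 to 19, y -29 to 29. Starts behind the guard, or absent.
Things that resemble listed ones, but are neither listed nor needed, are in the scene too. Leave any red look-alike of the pull_1 alone.

How it is judged:
By the outcome, as a careful person would: the job done as asked, in the order asked, and still so for the second after the job is handed in, with the robot touching nothing.
Of pull_1, pull_2, pull_3 only 2 to 3 are there at a start; the rules pass over those that are not, and their reading is None.
Of pull_4, pull_5 only 1 to 2 are there at a start; the rules pass over those that are not, and their reading is None.
At some moment in a run one of pull_1, pull_2, pull_3 may be knocked a few centimetres aside while the robot is not near it.
Once in a run the grip may slacken for a moment while it holds something.
It also fails if it takes over 210 s, if anything falls off the work surface, if the arm or the gripper's body presses on something with over 40 N, if the wrist force passes 120 N, or if a joint passes its speed limit or range.

## Working session

There is one attempt and no reset: what is moved stays moved. The work goes in short steps, Python scripts to look and compute and a tool call to move; the robot and the scene stay as the last step left them, time stands still between calls to the robot, and variables do not carry over. Pictures are saved under pics/ and viewed, at most 14 in all, crops included, and the job is handed in when it is done.

Besides the shell and the picture viewer there is one more tool, called after "Request:" in YAML: its name, and indented under it one key for each argument. send_rows: Moves the arm, as the interface text tells. Its arguments: {"type":"object","properties":{"motion":{"type":"string"}},"required":["motion"]}

```bash
mkdir -p pics
cat > h.py <<'E'
import numpy as np, cv2
from station import sense,camera,camera_params,close_job
from scipy.spatial.transform import Rotation as R
def ray(name,u,v):
    p=camera_params(name);K=p["intrinsics"];T=np.array(p["pose"])
    d=np.linalg.inv(np.array(K))@[u,v,1];d=np.array([d[0],-d[1],-d[2]])
    return T[:3,3],T[:3,:3]@d
def px(name,u,v,z=0):
    o,d=ray(name,u,v);return o+d*(z-o[2])/d[2]
def proj(name,P):
    p=camera_params(name);T=np.array(p["pose"]);c=T[:3,:3].T@(np.array(P)-T[:3,3])
    q=np.array(p["intrinsics"])@[c[0],-c[1],-c[2]];return q[:2]/q[2]
def snap(name,f,crop=None,s=1):
    im=camera(name)
    if crop: a,b,c,d=crop;im=im[b:d,a:c]
    cv2.imwrite("pics/"+f,cv2.cvtColor(cv2.resize(im,None,fx=s,fy=s,interpolation=cv2.INTER_CUBIC),cv2.COLOR_RGB2BGR))
E
python3 - <<'E'
from h import *
snap("top","t0.png",s=1.42);snap("side","s0.png",s=1.42)
for n in("top","side"):print({k:np.round(v,3).tolist() for k,v in camera_params(n).items()})
s=sense();print(s)
E
```

```text
{'intrinsics': [[464.149, 0.0, 279.722], [0.0, 464.149, 208.162], [0.0, 0.0, 1.0]], 'pose': [[0.019, 0.99, -0.142, 0.421], [-0.999, 0.023, 0.024, 0.066], [0.027, 0.141, 0.99, 1.416], [0.0, 0.0, 0.0, 1.0]]}
{'intrinsics': [[518.136, 0.0, 273.062], [0.0, 518.136, 209.457], [0.0, 0.0, 1.0]], 'pose': [[0.72, 0.533, -0.444, -0.148], [-0.694, 0.572, -0.438, -0.7], [0.02, 0.624, 0.781, 1.409], [0.0, 0.0, 0.0, 1.0]]}
{'clock': 0.1, 'qpos': array([ 1.25877573,  0.41181009, -0.01270414,  1.59693744,  0.0056002 ,
        1.13432002, -0.08225191]), 'qvel': array([-0.00133177, -0.00203972,  0.00052439, -0.00363011,  0.00010928,
        0.00126165, -0.00031207]), 'joint_efforts': array([ 2.83677698e-03, -5.89095390e+01,  6.43966421e-01, -2.91709650e+01,
       -5.36818919e-02,  1.45077778e-02,  7.86150213e-05]), 'eef_pos': array([ 0.15073618, -0.60610032,  0.23290871]), 'ee_rot': array([-3.11688127e+00, -3.81818336e-01,  4.37802724e-04]), 'force': array([ 0.39132471, -0.45817398, -0.60763121]), 'wrist_torque': array([-0.00644956, -0.03885041,  0.00792592]), 'grasp_force': 0.0, 'finger_gap': 0.9975386746932366}
```

View pics/t0.png

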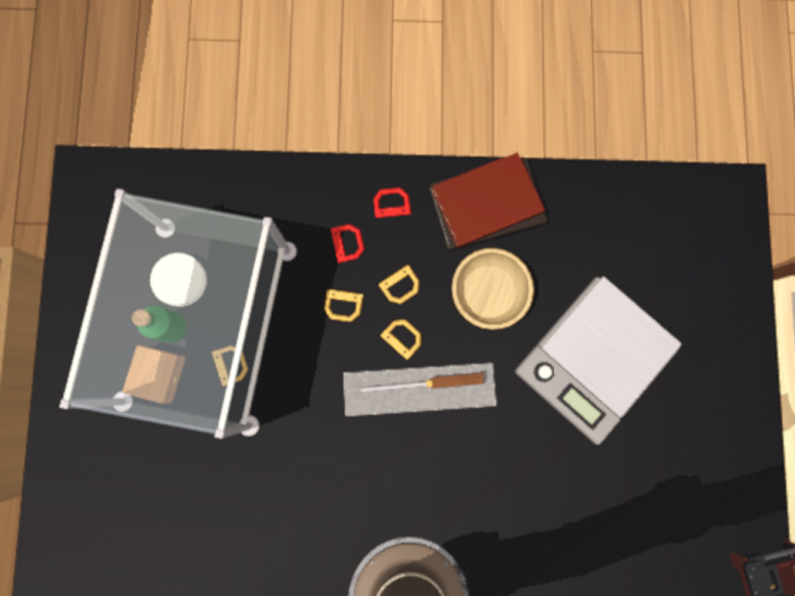

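View pics/s0.png

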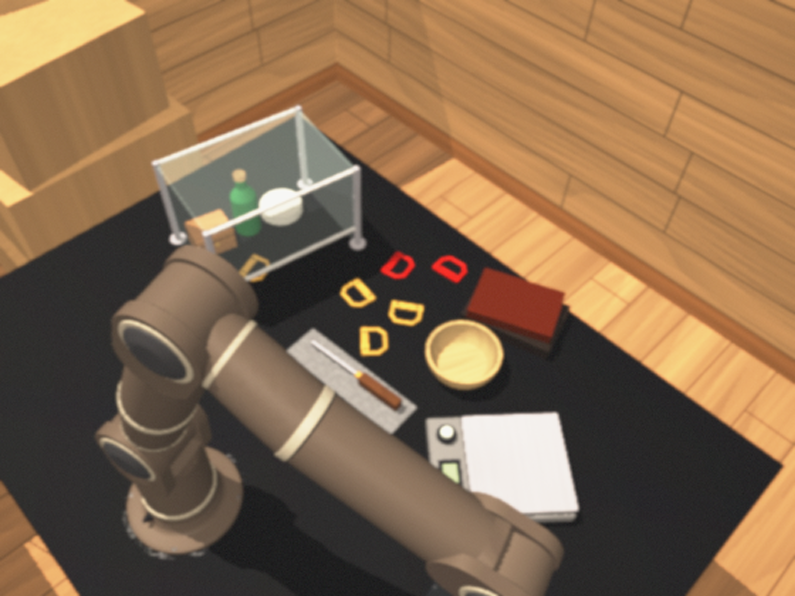

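The top view shows the guard on the left, with one brass pull under it at about (230,365). Three loose brass pulls are at (343,305), (399,285) and (401,339), and two red look-alikes at (347,243) and (392,203) are to be left alone. The hook lies on its mat at (425,383), the bowl is at (493,289), and the scale is at (600,360) with its tare button at (544,372). Next I'll confirm with an enlarged crop and numbers.

```bash
cat >> h.py <<'E'
def pulls(im,name="top",z=0.005):
    hsv=cv2.cvtColor(im,cv2.COLOR_RGB2HSV)
    m=cv2.inRange(hsv,(15,90,120),(32,255,255)); out=[]
    n,l,st,c=cv2.connectedComponentsWithStats(m)
    for i in range(1,n):
        if 60<st[i,4]<900:
            ys,xs=np.nonzero(l==i)
            P=np.array([px(name,x,y,z)[:2] for x,y in zip(xs,ys)])
            h=cv2.minAreaRect(P.astype(np.float32)*1000)
            out.append((np.round(c[i]).tolist(),int(st[i,4]),np.round(P.mean(0),4).tolist(),[np.round(v,0).tolist() if k else np.round(np.array(v)/1000,4).tolist() for k,v in enumerate(h)]))
    return out
E
python3 - <<'E'
from h import *
snap("top","t1.png",(40,120,400,310),2.2)
for p in pulls(camera("top")):print(p)
def q(n,u,v,z):print(n,np.round(px("top",u/1.42,v/1.42,z),4))
q("tare",544,372,.052)
for u,v in((602,278),(681,345),(617,418),(541,349)):q("pan",u,v,.048)
for u,v in((452,289),(534,289),(493,249),(493,330)):q("bowlrim",u,v,.058)
q("hookback",484,378,.03);q("hookfront",430,384,.03);q("tip",362,390,.02)
for u,v in((345,373),(493,364),(496,405),(346,416)):q("mat",u,v,.003)
for u,v in((250,427),(290,251)):q("post base",u,v,0)
for u,v in((220,434),(267,221)):q("front top",u,v,.25)
print(np.round(R.from_rotvec(sense()["ee_rot"]).as_matrix(),3))
E
```

```text
([281.0, 200.0], 332, [0.6489, 0.0284], [[0.6457, 0.0258], [64.0, 80.0], 35.0])
([241.0, 214.0], 332, [0.6032, 0.1492], [[0.5991, 0.1499], [78.0, 64.0], 83.0])
([283.0, 238.0], 337, [0.5313, 0.0219], [[0.5333, 0.0191], [77.0, 65.0], 46.0])
([170.0, 260.0], 61, [0.4581, 0.3585], [[0.4612, 0.3577], [17.0, 58.0], 80.0])
([554.0, 291.0], 169, [0.3891, -0.8067], [[0.391, -0.809], [72.0, 27.0], 1.0])
tare [ 0.4637 -0.2735  0.052 ]
pan [ 0.6648 -0.4009  0.048 ]
pan [ 0.526  -0.5647  0.048 ]
pan [ 0.3726 -0.4248  0.048 ]
pan [ 0.5114 -0.2688  0.048 ]
bowlrim [ 0.6321 -0.0806  0.058 ]
bowlrim [ 0.6362 -0.253   0.058 ]
bowlrim [ 0.7197 -0.1668  0.058 ]
bowlrim [ 0.548  -0.1666  0.058 ]
hookback [ 0.4494 -0.1523  0.03  ]
hookfront [ 0.4347 -0.0391  0.03  ]
tip [0.4195 0.1026 0.02  ]
mat [0.4546 0.1402 0.003 ]
mat [ 0.4801 -0.1759  0.003 ]
mat [ 0.3935 -0.1822  0.003 ]
mat [0.3646 0.1353 0.003 ]
post base [0.3381 0.3359 0.    ]
post base [0.7168 0.2682 0.    ]
front top [0.3399 0.3391 0.25  ]
front top [0.7188 0.2763 0.25  ]
[[ 0.97   0.241 -0.   ]
 [ 0.241 -0.97   0.001]
 [-0.    -0.001 -1.   ]]
```

View pics/t1.png

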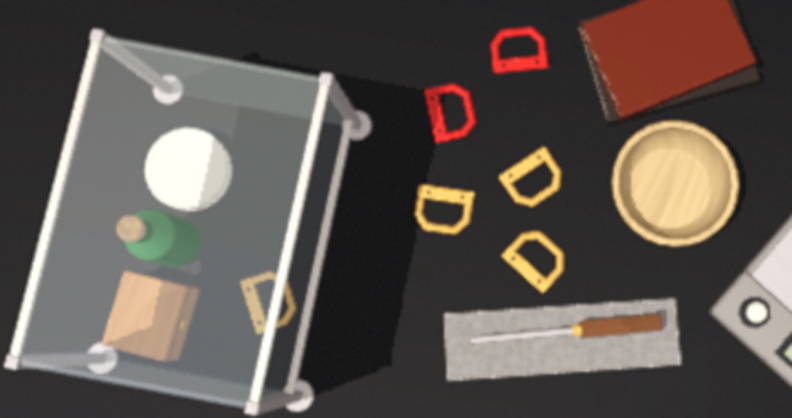

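The crop confirms it: the three loose pulls and the one under the guard are brass (yellow), and the two at crop (450,112) and (519,50) are red, so those stay. The measured sizes agree with the given ones (bowl 172 mm, pan about 213 mm, tare to pan 152 mm). I'll write a planner that prints the rows.

```bash
cat > plan.py <<'E'
# usage: python3 plan.py "x y z phi grip [extra rows]" ...  (TCP mm, phi = world angle of tool y in deg, mod 180); starts from the commanded pose kept in cmd.json
import sys,json,os,numpy as np
from h import sense,R
def measured():
    s=sense();M=R.from_rotvec(s["ee_rot"]).as_matrix()
    return [*(np.array(s["eef_pos"])*1000),np.degrees(np.arctan2(M[1,1],M[0,1]))]
if sys.argv[1]=="m": cur=measured(); args=sys.argv[2:]
else: cur=json.load(open("cmd.json")); args=sys.argv[1:]
cur=np.array(cur,float); rows=[]
for a in args:
    v=[float(t) for t in a.split()]; t=np.array(v[:4]); n=int(v[5]) if len(v)>5 else 0
    p=rows[-1][0] if rows else cur
    k=max(1,int(np.ceil(np.linalg.norm(t[:3]-p[:3])/55)),int(np.ceil(abs(t[3]-p[3])/9)))
    for i in range(1,k+1): rows.append((p+(t-p)*i/k,v[4]))
    rows+= [(t,v[4])]*n
for i in range(0,len(rows),5):
    f=np.radians(cur[3]);y=np.array([np.cos(f),np.sin(f)]);x=np.array([-y[1],y[0]]);o=[]
    for t,g in rows[i:i+5]:
        d=t[:2]-cur[:2]
        o.append("%.3f %.3f %.3f %.0f %g"%(d@x/1000,d@y/1000,-(t[2]-cur[2])/1000,-(t[3]-cur[3]),g))
    print("; ".join(o)); cur=rows[min(i+5,len(rows))-1][0]
json.dump(list(cur),open("cmd.json","w"))
E
python3 plan.py m "564 -126 150 -30 -0.3 1" "564 -126 44 -30 -0.3 1" "564 -126 44 -30 1 3"
```

```text
0.043 -0.031 0.007 -4 -0.3; 0.086 -0.061 0.014 -8 -0.3; 0.129 -0.092 0.021 -12 -0.3; 0.172 -0.122 0.028 -15 -0.3; 0.215 -0.153 0.035 -19 -0.3
0.051 -0.015 0.007 -4 -0.3; 0.101 -0.029 0.014 -8 -0.3; 0.152 -0.044 0.021 -12 -0.3; 0.203 -0.059 0.028 -15 -0.3; 0.254 -0.073 0.035 -19 -0.3
0.053 0.003 0.007 -4 -0.3; 0.105 0.006 0.014 -8 -0.3; 0.105 0.006 0.014 -8 -0.3; 0.105 0.006 0.067 -8 -0.3; 0.105 0.006 0.120 -8 -0.3
0.000 0.000 -0.000 -0 -0.3; 0.000 0.000 -0.000 -0 1; 0.000 0.000 -0.000 -0 1; 0.000 0.000 -0.000 -0 1; 0.000 0.000 -0.000 -0 1
```

Request:
send_rows:
  motion: "0.043 -0.031 0.007 -4 -0.3; 0.086 -0.061 0.014 -8 -0.3; 0.129 -0.092 0.021 -12 -0.3; 0.172 -0.122 0.028 -15 -0.3; 0.215 -0.153 0.035 -19 -0.3"

```text
clock: 0.82
eef_pos: [0.3235, -0.4048, 0.1985]
ee_rot: [3.011, 0.894, 0.0]
force: [0.2, -0.4, -0.1]
finger_gap: 0.654
grasp_force: 0.0
```

Request:
send_rows:
  motion: "0.051 -0.015 0.007 -4 -0.3; 0.101 -0.029 0.014 -8 -0.3; 0.152 -0.044 0.021 -12 -0.3; 0.203 -0.059 0.028 -15 -0.3; 0.254 -0.073 0.035 -19 -0.3"

```text
clock: 1.45
eef_pos: [0.4968, -0.2054, 0.1635]
ee_rot: [2.823, 1.379, 0.0]
force: [-0.2, -0.1, -0.6]
finger_gap: 0.65
grasp_force: 0.0
```

Request:
send_rows:
  motion: "0.053 0.003 0.007 -4 -0.3; 0.105 0.006 0.014 -8 -0.3; 0.105 0.006 0.014 -8 -0.3"

```text
clock: 1.82
eef_pos: [0.5672, -0.1228, 0.1489]
ee_rot: [-2.714, -1.579, -0.003]
force: [0.0, -0.1, 0.6]
finger_gap: 0.647
grasp_force: 0.0
```

Request:
send_rows:
  motion: "0 0 0.053 0 -0.3; 0 0 0.106 0 -0.3; 0 0 0.106 0 -0.3"

```text
clock: 2.2
eef_pos: [0.5617, -0.1283, 0.0403]
ee_rot: [-2.718, -1.566, 0.01]
force: [-0.5, 0.6, 0.9]
finger_gap: 0.653
grasp_force: 0.0
```

Request:
send_rows:
  motion: "0 0 0 0 1; 0 0 0 0 1; 0 0 0 0 1; 0 0 0 0 1; 0 0 0 0 1"

```text
clock: 2.82
eef_pos: [0.5662, -0.1279, 0.0444]
ee_rot: [2.72, 1.569, 0.002]
force: [0.3, 1.4, 5.1]
finger_gap: 0.129
grasp_force: 28.4
```

Request:
send_rows:
  motion: "0 0 -0.02 0 1; 0 0 -0.05 0 1; 0 0 -0.09 0 1; 0 0 -0.11 0 1; 0 0 -0.11 0 1"

```text
clock: 3.45
eef_pos: [0.5658, -0.1277, 0.1547]
ee_rot: [2.72, 1.569, 0.002]
force: [-0.0, -0.5, -3.1]
finger_gap: 0.096
grasp_force: 29.7
```

```bash
python3 - <<'E'
from h import *
snap("top","t2.png",(280,120,520,320),2)
E
python3 plan.py m "449 -374 155 -30 1 1" "449 -374 93 -30 1 1"
```

```text
-0.054 0.005 -0.000 -0 1; -0.109 0.009 -0.001 -0 1; -0.163 0.014 -0.001 -0 1; -0.217 0.018 -0.001 -0 1; -0.271 0.023 -0.002 -0 1
0.000 0.000 -0.000 -0 1; 0.000 0.000 0.031 -0 1; 0.000 0.000 0.062 -0 1; 0.000 0.000 0.062 -0 1
```

View pics/t2.png

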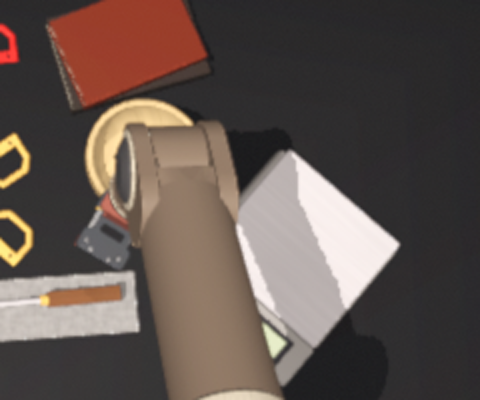

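The bowl is lifted and level, its rim showing at crop (140,150). I'll carry it to the pan.

Request:
send_rows:
  motion: "-0.045 0.004 0 0 1; -0.1 0.009 0 0 1; -0.155 0.013 0 0 1; -0.21 0.018 0 0 1; -0.255 0.021 0 0 1"

```text
clock: 4.12
eef_pos: [0.4535, -0.3606, 0.1516]
ee_rot: [-2.72, -1.567, 0.003]
force: [-0.3, -1.1, -2.6]
finger_gap: 0.102
grasp_force: 29.7
```

Request:
send_rows:
  motion: "-0.016 0.002 -0.002 0 1; -0.016 0.002 -0.002 0 1; -0.016 0.002 -0.002 0 1"

```text
clock: 4.5
eef_pos: [0.4506, -0.3716, 0.1551]
ee_rot: [-2.718, -1.573, -0.001]
force: [-0.6, -0.3, -2.1]
finger_gap: 0.095
grasp_force: 29.7
```

```bash
python3 - <<'E'
from h import *
snap("side","s2.png",(270,180,470,400),2.5)
E
python3 plan.py m "449 -374 155 -30 1"
```

```text
-0.003 -0.000 0.000 0 1
```

View pics/s2.png

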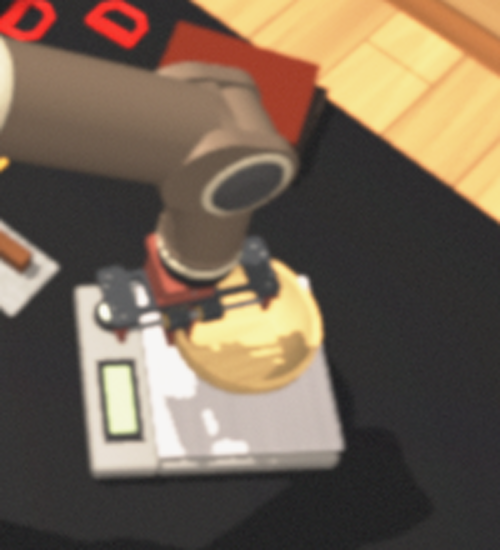

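The bowl hangs level over the pan. I'll lower it and let go.

Request:
send_rows:
  motion: "-0.002 0 0.03 0 1; -0.002 0 0.052 0 1; -0.002 0 0.058 0 1; -0.002 0 0.061 0 1; -0.002 0 0.061 0 1"

```text
clock: 5.18
eef_pos: [0.4497, -0.3742, 0.0959]
ee_rot: [2.719, 1.573, 0.001]
force: [-4.4, 3.0, 7.7]
finger_gap: 0.113
grasp_force: 35.9
```

Request:
send_rows:
  motion: "0 0 0 0 0.3; 0 0 0 0 0.3; 0 0 0 0 0.3; 0 0 -0.05 0 0.3; 0 0 -0.09 0 0.3"

```text
clock: 5.8
eef_pos: [0.4489, -0.3754, 0.1859]
ee_rot: [-2.721, -1.57, -0.001]
force: [0.6, -1.1, -0.0]
finger_gap: 0.35
grasp_force: 0.0
```

```bash
python3 plan.py m "464 -274 182 -30 1 2" "464 -274 75 -30 1 1"
```

```text
0.048 -0.019 0.002 -0 1; 0.095 -0.038 0.004 -0 1; 0.095 -0.038 0.004 -0 1; 0.095 -0.038 0.004 -0 1; 0.095 -0.038 0.057 -0 1
0.000 0.000 0.053 -0 1; 0.000 0.000 0.053 -0 1
```

Request:
send_rows:
  motion: "0.048 -0.019 0.002 0 1; 0.095 -0.038 0.004 0 1; 0.095 -0.038 0.004 0 1; 0.095 -0.038 0.004 0 1"

```text
clock: 6.3
eef_pos: [0.4633, -0.2749, 0.1808]
ee_rot: [2.72, 1.57, -0.0]
force: [-1.0, -0.7, 0.5]
finger_gap: 0.004
grasp_force: 0.0
```

Run:
```python
from h import *
snap("top","t3.png",(340,160,500,330),3.5)
print(sense()["eef_pos"],proj("top",[.464,-.2735,.052]),(proj("top",[.5187,-.4148,.106])-[340,160])*3.5, (proj("side",[.464,-.2735,.052])))
```

```text
[ 0.46310187 -0.27544603  0.1806685 ] [383.09512256 261.87368767] [339.00939776 290.6582003 ] [312.89936997 303.62834914]
```

View pics/t3.png

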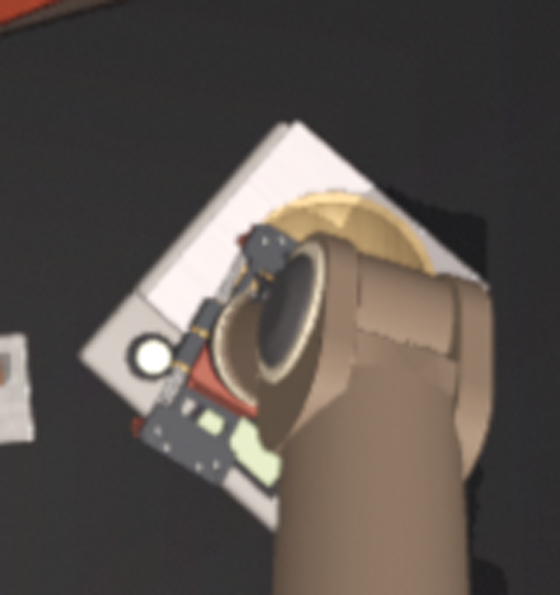

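The tare button sits at crop (152,356), which is the predicted pixel. The bowl rim's top edge at (345,193) fits a bowl centred on the pan. I'll press tare.

Request:
send_rows:
  motion: "0 0 0.05 0 1; 0 0 0.1 0 1; 0 0 0.112 0 1; 0 0 0.118 0 1"

```text
clock: 6.85
eef_pos: [0.4631, -0.2751, 0.0628]
ee_rot: [-2.722, -1.568, 0.001]
force: [-1.4, 0.0, 3.6]
finger_gap: 0.006
grasp_force: 1.6
```

Request:
send_rows:
  motion: "0 0 0.003 0 1; 0 0 0.006 0 1; 0 0 0.007 0 1; 0 0 0.007 0 1"

```text
clock: 7.35
eef_pos: [0.4636, -0.2751, 0.0606]
ee_rot: [2.719, 1.567, -0.001]
force: [-15.0, 6.5, 39.3]
finger_gap: 0.007
grasp_force: 19.7
```

The force shows both closed fingertips resting on the collar (39 N after only 2.4 mm). I'll press again with a single open finger, which fits within the button.

Request:
send_rows:
  motion: "0 0 -0.03 0 0; 0 0 -0.04 0 0; 0 -0.028 -0.04 0 0; 0 -0.028 -0.04 0 0; 0 -0.028 -0.04 0 0"

```text
clock: 7.98
eef_pos: [0.4399, -0.2608, 0.096]
ee_rot: [2.72, 1.569, 0.001]
force: [0.2, 0.2, -0.6]
finger_gap: 0.493
grasp_force: 0.0
```

Request:
send_rows:
  motion: "0 0 0.02 0 0; 0 0 0.032 0 0; 0 0 0.035 0 0; 0 0 0.037 0 0"

```text
clock: 8.48
eef_pos: [0.4398, -0.2607, 0.0605]
ee_rot: [2.72, 1.569, -0.0]
force: [-11.4, 4.2, 36.6]
finger_gap: 0.499
grasp_force: 18.8
```

Request:
send_rows:
  motion: "0 0 0.001 0 0; 0 0 0.002 0 0; 0 0 0.002 0 0"

```text
clock: 8.85
eef_pos: [0.4398, -0.2607, 0.0602]
ee_rot: [2.719, 1.569, -0.001]
force: [-12.8, 7.7, 43.1]
finger_gap: 0.498
grasp_force: 21.8
```

Run:
```python
from h import *
snap("side","s3.png",(280,260,400,360),5)
```

```text
(no output)
```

View pics/s3.png

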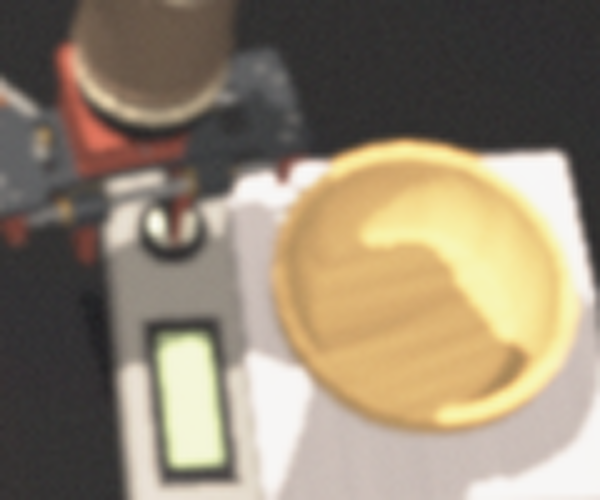

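The stop height is the same with one narrow finger in the middle of the button, and the force is far above 4 N, so the button is fully down. The picture shows the finger at crop (175,215) on the white button and the bowl at (425,285), level on the pan. Next are the loose pulls, nearest first.

```bash
python3 plan.py m "440 -260 150 -30 0 0" "533 19 120 -44 -1 1"; echo; python3 plan.py "533 19 22 -44 -1 1"
```

```text
0.000 -0.000 -0.045 -0 0; 0.001 -0.000 -0.090 -0 0; 0.049 -0.010 -0.085 2 -1; 0.097 -0.020 -0.080 5 -1; 0.145 -0.030 -0.075 7 -1
0.046 -0.016 0.005 2 -1; 0.093 -0.031 0.010 5 -1; 0.139 -0.047 0.015 7 -1; 0.139 -0.047 0.015 7 -1

0.000 0.000 0.049 -0 -1; 0.000 0.000 0.098 -0 -1; 0.000 0.000 0.098 -0 -1
```

Request:
send_rows:
  motion: "0 0 -0.045 0 0; 0 0 -0.09 0 0; 0.049 -0.01 -0.085 2 -1; 0.097 -0.02 -0.08 5 -1; 0.145 -0.03 -0.075 7 -1"

```text
clock: 9.52
eef_pos: [0.4864, -0.1185, 0.1318]
ee_rot: [2.813, 1.398, 0.001]
force: [0.2, -0.8, 0.3]
finger_gap: 0.802
grasp_force: 0.0
```

Request:
send_rows:
  motion: "0.046 -0.016 0.005 2 -1; 0.093 -0.031 0.01 5 -1; 0.139 -0.047 0.015 7 -1; 0.139 -0.047 0.015 7 -1"

```text
clock: 10.02
eef_pos: [0.5326, 0.0245, 0.1164]
ee_rot: [-2.886, -1.235, -0.002]
force: [0.1, -0.0, -0.6]
finger_gap: 1.0
grasp_force: 0.0
```

```bash
python3 - <<'E'
from h import *
for n in("top","side"):
  for p in pulls(camera(n),n):print(n,p)
E
python3 plan.py m "533 19 17 -44 -1 1"
```

```text
top ([280.0, 196.0], 214, [0.6626, 0.0327], [[0.654, 0.032], [44.0, 80.0], 34.0])
top ([242.0, 214.0], 352, [0.6023, 0.1488], [[0.5987, 0.1499], [79.0, 65.0], 83.0])
top ([171.0, 259.0], 70, [0.4598, 0.3576], [[0.4614, 0.3563], [19.0, 58.0], 80.0])
side ([256.0, 210.0], 116, [0.6038, 0.1243], [[0.6035, 0.1228], [65.0, 41.0], 13.0])
side ([287.0, 220.0], 271, [0.6515, 0.0215], [[0.6478, 0.0242], [72.0, 84.0], 38.0])
side ([262.0, 239.0], 326, [0.5349, 0.0213], [[0.5381, 0.0185], [85.0, 67.0], 47.0])
side ([357.0, 339.0], 133, [0.4951, -0.4259], [[0.5018, -0.4209], [48.0, 153.0], 23.0])
side ([35.0, 400.0], 543, [-0.2618, 0.0527], [[-0.2622, 0.0502], [153.0, 27.0], 90.0])
0.000 0.001 0.050 0 -1; 0.000 0.001 0.099 0 -1; 0.000 0.001 0.099 0 -1
```

Request:
send_rows:
  motion: "0 0.001 0.05 0 -1; 0 0.001 0.09 0 -1; 0 0.001 0.1 0 -1; 0 0.001 0.1 0 -1"

```text
clock: 10.62
eef_pos: [0.5326, 0.018, 0.0168]
ee_rot: [2.893, 1.225, -0.001]
force: [0.1, 0.2, -0.3]
finger_gap: 0.994
grasp_force: 0.0
```

Request:
send_rows:
  motion: "0 0 0.003 0 -1; 0 0 0.003 0 1; 0 0 0.003 0 1; 0 0 0.003 0 1; 0 0 0.003 0 1"

```text
clock: 11.25
eef_pos: [0.5329, 0.0188, 0.014]
ee_rot: [2.892, 1.226, 0.001]
force: [-1.4, 0.0, 4.0]
finger_gap: 0.677
grasp_force: 29.8
```

Request:
send_rows:
  motion: "0 0 -0.03 0 1; 0 0 -0.08 0 1; 0 0 -0.13 0 1; 0 0 -0.14 0 1"

```text
clock: 11.75
eef_pos: [0.5341, 0.0192, 0.1567]
ee_rot: [2.89, 1.226, 0.007]
force: [-0.0, 0.2, -1.1]
finger_gap: 0.677
grasp_force: 29.8
```

```bash
python3 plan.py m "519 -415 155 -44 1 1"
```

```text
-0.040 0.036 0.000 -0 1; -0.081 0.073 0.000 -0 1; -0.121 0.109 0.001 -0 1; -0.161 0.145 0.001 -0 1; -0.202 0.182 0.001 -0 1
-0.040 0.036 0.000 -0 1; -0.081 0.073 0.000 -0 1; -0.121 0.109 0.001 -0 1; -0.121 0.109 0.001 -0 1
```

Request:
send_rows:
  motion: "-0.04 0.036 0 0 1; -0.081 0.073 0 0 1; -0.121 0.109 0 0 1; -0.161 0.145 0 0 1; -0.202 0.182 0 0 1"

```text
clock: 12.38
eef_pos: [0.522, -0.2542, 0.1522]
ee_rot: [-2.891, -1.227, 0.002]
force: [0.9, -0.7, -0.9]
finger_gap: 0.679
grasp_force: 29.8
```

Request:
send_rows:
  motion: "-0.04 0.036 0 0 1; -0.081 0.073 0 0 1; -0.121 0.109 0 0 1; -0.121 0.109 0 0 1; -0.121 0.109 0.02 0 1"

```text
clock: 13.0
eef_pos: [0.5177, -0.4152, 0.1329]
ee_rot: [2.892, 1.226, 0.002]
force: [0.4, 0.6, -0.5]
finger_gap: 0.68
grasp_force: 29.8
```

Request:
send_rows:
  motion: "0 0 0.035 0 1; 0 0 0.042 0 1; 0 0 0.042 0 1"

```text
clock: 13.38
eef_pos: [0.5174, -0.4141, 0.0908]
ee_rot: [-2.89, -1.228, 0.001]
force: [-0.2, -0.4, -1.4]
finger_gap: 0.677
grasp_force: 29.8
```

Request:
send_rows:
  motion: "0 0 0 0 -0.65; 0 0 0 0 -0.65; 0 0 0 0 -0.65; 0 0 -0.05 0 -0.65; 0 0 -0.07 0 -0.65"

```text
clock: 14.0
eef_pos: [0.5185, -0.4163, 0.1648]
ee_rot: [2.889, 1.225, 0.003]
force: [-0.2, -1.0, -0.1]
finger_gap: 0.825
grasp_force: 0.0
```

```bash
python3 plan.py m "646 26 120 35 -1 1"
python3 - <<'E'
from h import *
for n in("top","side"):
  for p in pulls(camera(n),n):print(n,p)
E
```

```text
0.045 -0.024 0.005 -9 -1; 0.090 -0.048 0.010 -18 -1; 0.136 -0.072 0.015 -26 -1; 0.181 -0.096 0.020 -35 -1; 0.226 -0.120 0.025 -44 -1
0.049 0.014 0.005 -9 -1; 0.098 0.028 0.010 -18 -1; 0.148 0.042 0.015 -26 -1; 0.197 0.056 0.020 -35 -1; 0.197 0.056 0.020 -35 -1
top ([10.0, 41.0], 741, [1.1427, 0.9037], [[1.1293, 0.9036], [257.0, 69.0], 2.0])
top ([2.0, 99.0], 143, [0.9468, 0.9074], [[0.9378, 0.9021], [134.0, 22.0], 6.0])
top ([69.0, 98.0], 121, [0.957, 0.7019], [[0.9704, 0.7076], [53.0, 74.0], 2.0])
top ([281.0, 200.0], 350, [0.6484, 0.028], [[0.6453, 0.0257], [65.0, 80.0], 35.0])
top ([242.0, 214.0], 351, [0.6023, 0.1488], [[0.5987, 0.1499], [79.0, 65.0], 83.0])
top ([171.0, 260.0], 68, [0.4595, 0.3577], [[0.4611, 0.3564], [19.0, 58.0], 80.0])
side ([371.0, 295.0], 63, [0.6377, -0.3627], [[0.6372, -0.3612], [14.0, 57.0], 47.0])
side ([35.0, 400.0], 534, [-0.2618, 0.0525], [[-0.2622, 0.0502], [153.0, 27.0], 90.0])
```

Request:
send_rows:
  motion: "0.045 -0.024 0.005 -9 -1; 0.09 -0.048 0.01 -18 -1; 0.136 -0.072 0.015 -26 -1; 0.181 -0.096 0.02 -35 -1; 0.226 -0.12 0.025 -44 -1"

```text
clock: 14.72
eef_pos: [0.5875, -0.1681, 0.135]
ee_rot: [-2.215, -2.225, 0.001]
force: [0.7, 0.6, -1.0]
finger_gap: 0.998
grasp_force: 0.0
```

Request:
send_rows:
  motion: "0.049 0.014 0.005 -9 -1; 0.098 0.028 0.01 -18 -1; 0.148 0.042 0.015 -26 -1; 0.197 0.056 0.02 -35 -1; 0.197 0.056 0.02 -35 -1"

```text
clock: 15.35
eef_pos: [0.6433, 0.0333, 0.1148]
ee_rot: [-1.438, -2.789, -0.004]
force: [-0.5, 0.3, 0.6]
finger_gap: 1.0
grasp_force: 0.0
```

```bash
python3 plan.py m "647 26 14 35 -1 1";python3 - <<'E'
from h import *
print(pulls(camera("side"),"side")[:4])
E
```

```text
-0.004 -0.001 0.050 0 -1; -0.008 -0.001 0.101 0 -1; -0.008 -0.001 0.101 0 -1
[([251.0, 206.0], 307, [0.6044, 0.1484], [[0.6022, 0.1493], [86.0, 71.0], 85.0]), ([285.0, 220.0], 312, [0.6499, 0.0258], [[0.6483, 0.0253], [73.0, 85.0], 35.0]), ([35.0, 400.0], 547, [-0.2618, 0.0529], [[-0.2621, 0.05], [28.0, 153.0], 1.0])]
```

Request:
send_rows:
  motion: "0 0 0.05 0 -1; 0 0 0.095 0 -1; 0 0 0.106 0 -1; 0 0 0.106 0 -1"

```text
clock: 15.9
eef_pos: [0.6416, 0.0244, 0.0116]
ee_rot: [-1.454, -2.782, 0.009]
force: [-12.8, -3.2, 18.1]
finger_gap: 0.997
grasp_force: 9.1
```

Request:
send_rows:
  motion: "0 0 0 0 1; 0 0 0 0 1; 0 0 0 0 1; 0 0 0 0 1"

```text
clock: 16.4
eef_pos: [0.6448, 0.0257, 0.0115]
ee_rot: [1.454, 2.783, -0.0]
force: [0.2, -0.6, 6.9]
finger_gap: 0.67
grasp_force: 30.8
```

Request:
send_rows:
  motion: "0 0 -0.03 0 1; 0 0 -0.08 0 1; 0 0 -0.13 0 1; 0 0 -0.146 0 1"

```text
clock: 16.9
eef_pos: [0.6452, 0.026, 0.1595]
ee_rot: [1.453, 2.781, 0.002]
force: [-0.3, 0.1, -1.9]
finger_gap: 0.674
grasp_force: 30.0
```

```bash
echo "[646,26,160,35]">cmd.json; python3 plan.py "519 -415 160 0 1 1" "519 -415 100 0 1 1"; python3 plan.py "519 -415 165 0 -0.65" "599 150 120 -7 -1 1"; python3 -c "
from h import *
print(sense()['eef_pos'])"
```

```text
-0.032 -0.040 -0.000 4 1; -0.064 -0.079 -0.000 8 1; -0.096 -0.119 -0.000 12 1; -0.128 -0.159 -0.000 16 1; -0.160 -0.198 -0.000 19 1
-0.043 -0.027 -0.000 4 1; -0.087 -0.053 -0.000 8 1; -0.130 -0.080 -0.000 12 1; -0.174 -0.107 -0.000 16 1; -0.174 -0.107 -0.000 16 1
0.000 0.000 0.030 -0 1; 0.000 0.000 0.060 -0 1; 0.000 0.000 0.060 -0 1
0.000 0.000 -0.033 -0 -0.65; 0.000 0.000 -0.065 -0 -0.65; 0.051 0.007 -0.061 1 -1; 0.103 0.015 -0.057 1 -1; 0.154 0.022 -0.053 2 -1
0.052 0.006 0.004 1 -1; 0.103 0.011 0.008 1 -1; 0.155 0.017 0.012 2 -1; 0.206 0.022 0.016 3 -1; 0.258 0.028 0.020 3 -1
0.052 0.003 0.004 1 -1; 0.104 0.005 0.008 1 -1; 0.155 0.008 0.012 2 -1; 0.155 0.008 0.012 2 -1
[0.64523198 0.02601956 0.15952828]
```

Request:
send_rows:
  motion: "-0.032 -0.04 0 4 1; -0.064 -0.079 0 8 1; -0.096 -0.119 0 12 1; -0.128 -0.159 0 16 1; -0.16 -0.198 0 19 1"

```text
clock: 17.52
eef_pos: [0.5716, -0.2199, 0.1552]
ee_rot: [-1.895, -2.503, 0.002]
force: [0.9, 0.3, -1.4]
finger_gap: 0.676
grasp_force: 30.0
```

Request:
send_rows:
  motion: "-0.043 -0.027 0 4 1; -0.087 -0.053 0 8 1; -0.13 -0.08 0 12 1; -0.174 -0.107 0 16 1; -0.174 -0.107 0 16 1"

```text
clock: 18.15
eef_pos: [0.5139, -0.4203, 0.1543]
ee_rot: [-2.232, -2.208, 0.006]
force: [0.0, 0.5, -1.1]
finger_gap: 0.68
grasp_force: 30.0
```

Request:
send_rows:
  motion: "0 0 0.03 0 1; 0 0 0.055 0 1; 0 0 0.06 0 1; 0 0 0.06 0 1"

```text
clock: 18.65
eef_pos: [0.5185, -0.4137, 0.0964]
ee_rot: [-2.221, -2.22, -0.0]
force: [-0.2, -0.2, -1.2]
finger_gap: 0.682
grasp_force: 30.0
```

Request:
send_rows:
  motion: "0 0 0 0 -0.65; 0 0 0 0 -0.65; 0 0 0 0 -0.65; 0 0 -0.035 0 -0.65; 0 0 -0.065 0 -0.65"

```text
clock: 19.27
eef_pos: [0.5187, -0.414, 0.1627]
ee_rot: [2.222, 2.221, 0.0]
force: [-0.9, 0.5, 0.4]
finger_gap: 0.829
grasp_force: 0.0
```

Request:
send_rows:
  motion: "0.051 0.007 0.004 1 -1; 0.103 0.015 0.008 1 -1; 0.154 0.022 0.012 2 -1; 0.206 0.028 0.016 3 -1; 0.257 0.035 0.02 3 -1"

```text
clock: 19.9
eef_pos: [0.554, -0.1555, 0.1421]
ee_rot: [2.279, 2.161, 0.001]
force: [0.9, 0.1, 0.0]
finger_gap: 1.004
grasp_force: 0.0
```

```bash
python3 - <<'E'
from h import *
for n in("top","side"):
  for p in pulls(camera(n),n):print(n,p)
snap("side","s4.png",(130,150,450,390),2.2)
E
echo "[519,-415,165,0]">cmd.json;python3 plan.py "519 -415 165 0 -1" "599 150 120 -7 -1 1"
```

```text
top ([14.0, 2.0], 80, [1.2752, 0.9045], [[1.2736, 0.9064], [17.0, 64.0], 2.0])
top ([32.0, 116.0], 107, [0.8943, 0.8103], [[0.8893, 0.8153], [30.0, 110.0], 89.0])
top ([242.0, 214.0], 353, [0.6023, 0.1489], [[0.5987, 0.1499], [79.0, 65.0], 83.0])
top ([171.0, 259.0], 70, [0.4598, 0.3576], [[0.4614, 0.3563], [19.0, 58.0], 80.0])
side ([251.0, 206.0], 309, [0.6045, 0.1483], [[0.6022, 0.149], [87.0, 71.0], 85.0])
side ([35.0, 400.0], 548, [-0.2617, 0.0529], [[-0.2622, 0.0502], [153.0, 27.0], 90.0])
0.000 0.000 -0.000 -0 -1; 0.051 0.007 0.004 1 -1; 0.103 0.015 0.008 1 -1; 0.154 0.022 0.012 2 -1; 0.205 0.029 0.016 3 -1
0.052 0.005 0.004 1 -1; 0.103 0.010 0.008 1 -1; 0.155 0.015 0.012 2 -1; 0.207 0.020 0.016 3 -1; 0.258 0.025 0.020 3 -1
0.052 0.002 0.004 1 -1; 0.104 0.004 0.008 1 -1; 0.104 0.004 0.008 1 -1
```

View pics/s4.png

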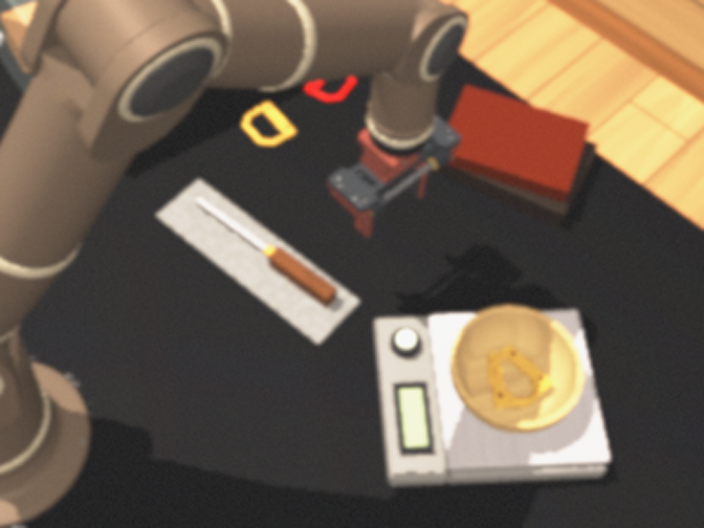

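Two pulls lie in the bowl at (518,378), and the third, at (268,122), has not moved. I'll fetch it now.

```bash
echo "[554,-158,145,-3]">cmd.json;python3 plan.py "600 150 110 -7 -1 1" "600 150 14 -7 -1 1"; python3 plan.py "600 150 165 -7 1 1" "519 -415 165 -7 1 1"
```

```text
0.052 0.005 0.006 1 -1; 0.103 0.010 0.012 1 -1; 0.155 0.015 0.018 2 -1; 0.207 0.020 0.023 3 -1; 0.258 0.025 0.029 3 -1
0.052 0.002 0.006 1 -1; 0.052 0.002 0.006 1 -1; 0.052 0.002 0.054 1 -1; 0.052 0.002 0.102 1 -1; 0.052 0.002 0.102 1 -1
0.000 0.000 -0.050 -0 1; 0.000 0.000 -0.101 -0 1; 0.000 0.000 -0.151 -0 1; 0.000 0.000 -0.151 -0 1; -0.052 -0.001 -0.151 -0 1
-0.052 -0.001 -0.000 -0 1; -0.104 -0.002 -0.000 -0 1; -0.156 -0.003 -0.000 -0 1; -0.208 -0.004 -0.000 -0 1; -0.259 -0.005 -0.000 -0 1
-0.052 -0.001 -0.000 -0 1; -0.104 -0.002 -0.000 -0 1; -0.156 -0.003 -0.000 -0 1; -0.208 -0.004 -0.000 -0 1; -0.259 -0.005 -0.000 -0 1
0.000 0.000 -0.000 -0 1
```

Request:
send_rows:
  motion: "0.052 0.005 0.006 1 -1; 0.103 0.01 0.012 1 -1; 0.155 0.015 0.018 2 -1; 0.207 0.02 0.023 3 -1; 0.258 0.025 0.029 3 -1"

```text
clock: 20.68
eef_pos: [0.5933, 0.099, 0.1128]
ee_rot: [2.337, 2.098, 0.0]
force: [0.3, 1.1, -0.2]
finger_gap: 1.002
grasp_force: 0.0
```

Request:
send_rows:
  motion: "0.052 0.002 0.006 1 -1; 0.052 0.002 0.006 1 -1; 0.052 0.002 0.054 1 -1; 0.052 0.002 0.095 1 -1; 0.052 0.002 0.102 1 -1"

```text
clock: 21.3
eef_pos: [0.6001, 0.1475, 0.0111]
ee_rot: [2.355, 2.077, -0.005]
force: [-17.4, -8.0, 54.8]
finger_gap: 0.998
grasp_force: 27.4
```

Request:
send_rows:
  motion: "0 0 0 0 -1; 0 0 0 0 1; 0 0 0 0 1; 0 0 0 0 1; 0 0 0 0 1"

```text
clock: 21.92
eef_pos: [0.6006, 0.1489, 0.0115]
ee_rot: [2.355, 2.078, 0.0]
force: [-1.5, 0.7, 5.8]
finger_gap: 0.679
grasp_force: 30.8
```

Request:
send_rows:
  motion: "0 0 -0.04 0 1; 0 0 -0.09 0 1; 0 0 -0.14 0 1; 0 0 -0.151 0 1; -0.052 -0.001 -0.151 0 1"

```text
clock: 22.55
eef_pos: [0.5929, 0.1019, 0.1628]
ee_rot: [-2.348, -2.087, -0.006]
force: [0.3, -1.3, -1.3]
finger_gap: 0.675
grasp_force: 30.0
```

Request:
send_rows:
  motion: "-0.052 -0.001 0 0 1; -0.104 -0.002 0 0 1; -0.156 -0.003 0 0 1; -0.208 -0.004 0 0 1; -0.259 -0.005 0 0 1"

```text
clock: 23.18
eef_pos: [0.5543, -0.1604, 0.1607]
ee_rot: [-2.355, -2.078, 0.002]
force: [0.3, 0.5, -1.5]
finger_gap: 0.675
grasp_force: 30.0
```

Request:
send_rows:
  motion: "-0.052 -0.001 0 0 1; -0.104 -0.002 0 0 1; -0.156 -0.003 0 0 1; -0.208 -0.004 0 0 1; -0.259 -0.005 0 0 1"

```text
clock: 23.8
eef_pos: [0.517, -0.4164, 0.1604]
ee_rot: [-2.354, -2.078, 0.002]
force: [0.7, 0.2, -1.3]
finger_gap: 0.676
grasp_force: 30.0
```

Request:
send_rows:
  motion: "0 0 0.02 0 1; 0 0 0.045 0 1; 0 0 0.056 0 1; 0 0 0.056 0 1"

```text
clock: 24.3
eef_pos: [0.5184, -0.4129, 0.1044]
ee_rot: [-2.351, -2.08, 0.001]
force: [0.1, -0.2, 0.0]
finger_gap: 0.679
grasp_force: 30.0
```

Request:
send_rows:
  motion: "0 0 0 0 -0.65; 0 0 0 0 -0.65; 0 0 0 0 -0.65; 0 0 -0.035 0 -0.65; 0 0 -0.06 0 -0.65"

```text
clock: 24.92
eef_pos: [0.5195, -0.4137, 0.1672]
ee_rot: [2.353, 2.08, 0.0]
force: [0.4, -0.7, -0.1]
finger_gap: 0.825
grasp_force: 0.0
```

Run:
```python
from h import *
t=camera("top");s=camera("side")
a=cv2.resize(t[225:305,90:205],None,fx=5,fy=5,interpolation=cv2.INTER_CUBIC)
b=cv2.resize(s[140:220,110:220],None,fx=5,fy=5,interpolation=cv2.INTER_CUBIC)[:, :]
m=np.hstack([cv2.resize(a,(400,278)),cv2.resize(b,(382,278))])
cv2.imwrite("pics/g.png",m[:,:,::-1])
h=cv2.cvtColor(t,cv2.COLOR_RGB2HSV);k=cv2.inRange(h,(5,120,60),(14,255,200));k[:,:230]=0;k[:255]=0;k[285:]=0
ys,xs=np.nonzero(k);P=np.array([px("top",x,y,.032)[:2] for x,y in zip(xs,ys)])
print(len(P),cv2.minAreaRect((P*1000).astype(np.float32)))
```

```text
248 ((461.1151123046875, -301.2227478027344), (44.72854995727539, 518.5183715820312), 1.9488451480865479)
```

View pics/g.png

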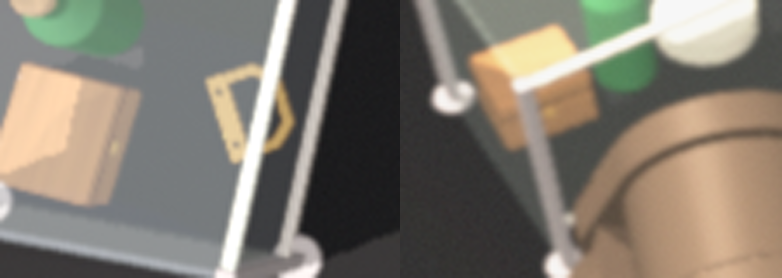

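The crop shows one brass pull under the guard: bar at (226,118), opening centre about (255,112), bow towards the pane. There is no second pull, and the casket at (70,135) is well behind it.

```bash
python3 - <<'E'
from h import *
f=lambda u,v,z:px("top",90+u/3.478,225+v/3.475,z)[:2]
A,B=f(214,77,.005),f(238,160,.005);print("bar",A,B,np.linalg.norm(A-B),np.degrees(np.arctan2(*(A-B)[::-1])))
C=(A+B)/2;d=(A-B)/np.linalg.norm(A-B);n=np.array([d[1],-d[0]]);n*=-np.sign(n[1]);print("open ctr",C+.024*n,"bow",C+.0475*n,"n",n,"bow px est",f(291,112,.005),f(255,112,.005))
for c in(f(290,252,0),):print("post",c)
t=camera("top");h=cv2.cvtColor(t,cv2.COLOR_RGB2HSV);k=cv2.inRange(h,(3,90,50),(16,255,200))[250:285,295:350]
k=np.pad(k,((250,0),(295,0)))
ys,xs=np.nonzero(k);P=np.array([px("top",x,y,.032)[:2] for x,y in zip(xs,ys)])
print(len(P),cv2.minAreaRect((P*1000).astype(np.float32)))
E
echo "[519,-415,165,-7]">cmd.json;python3 plan.py "519 -415 165 -7 -0.2" "441 -84 130 6 -0.2 1"
```

```text
bar [0.49550602 0.41654166] [0.42462527 0.39188146] 0.07504802545044957 19.183357504686906
open ctr [0.46795186 0.38154423] bow [0.47567378 0.35934915] n [ 0.32859232 -0.94447186] bow px est [0.46666632 0.3486428 ] [0.46603768 0.37958756]
post [0.34730203 0.34434179]
265 ((444.49298095703125, -95.51606750488281), (21.81294059753418, 108.45568084716797), 6.281399726867676)
0.000 0.000 -0.000 -0 -0.2; 0.046 -0.017 0.005 -2 -0.2; 0.091 -0.034 0.010 -4 -0.2; 0.137 -0.050 0.015 -6 -0.2; 0.182 -0.067 0.020 -7 -0.2
0.047 -0.011 0.005 -2 -0.2; 0.095 -0.022 0.010 -4 -0.2; 0.142 -0.032 0.015 -6 -0.2; 0.142 -0.032 0.015 -6 -0.2
```

Request:
send_rows:
  motion: "0.046 -0.017 0.005 -2 -0.2; 0.091 -0.034 0.01 -4 -0.2; 0.137 -0.05 0.015 -6 -0.2; 0.182 -0.065 0.02 -7 -0.2"

```text
clock: 25.58
eef_pos: [0.4757, -0.2233, 0.1445]
ee_rot: [-2.22, -2.221, 0.001]
force: [0.8, 0.7, 0.1]
finger_gap: 0.599
grasp_force: 0.0
```

Request:
send_rows:
  motion: "0.047 -0.011 0.005 -2 -0.2; 0.095 -0.022 0.01 -4 -0.2; 0.142 -0.031 0.015 -6 -0.2; 0.142 -0.031 0.015 -6 -0.2"

```text
clock: 26.08
eef_pos: [0.4446, -0.0797, 0.1298]
ee_rot: [-2.095, -2.339, 0.001]
force: [0.4, -0.3, -0.0]
finger_gap: 0.6
grasp_force: 0.0
```

```bash
python3 plan.py m "443 -84 24 6.3 -0.2 1"; cat cmd.json; python3 -c "
from h import *
camera('side');print(sense()['eef_pos'],sense()['ee_rot'])"
```

```text
-0.002 -0.001 0.053 0 -0.2; -0.004 -0.002 0.106 0 -0.2; -0.004 -0.002 0.106 0 -0.2
[443.0, -84.0, 24.0, 6.3][ 0.44524607 -0.08191058  0.13003261] [-2.09859973e+00 -2.33661344e+00  1.06333163e-03]
```

Request:
send_rows:
  motion: "0 -0.002 0.05 0 -0.2; 0 -0.002 0.085 0 -0.2; 0 -0.002 0.1 0 -0.2; 0 -0.002 0.106 0 -0.2; 0 -0.002 0.106 0 -0.2"

```text
clock: 26.75
eef_pos: [0.4445, -0.0836, 0.025]
ee_rot: [2.103, 2.333, 0.0]
force: [1.3, -0.1, 0.7]
finger_gap: 0.598
grasp_force: 0.0
```

Request:
send_rows:
  motion: "0 0 0 0 1; 0 0 0 0 1; 0 0 0 0 1; 0 0 0 0 1"

```text
clock: 27.25
eef_pos: [0.4442, -0.0834, 0.025]
ee_rot: [2.102, 2.334, 0.0]
force: [-1.2, -0.2, 4.7]
finger_gap: 0.271
grasp_force: 30.0
```

Request:
send_rows:
  motion: "0 0 -0.01 0 1; 0 0 -0.02 0 1; 0 0 -0.02 0 1"

```text
clock: 27.62
eef_pos: [0.4446, -0.0834, 0.0456]
ee_rot: [2.102, 2.333, 0.001]
force: [-0.3, 0.1, -0.8]
finger_gap: 0.269
grasp_force: 30.0
```

```bash
python3 -c "
from h import *
snap('top','t5.png',(200,200,360,320),4)
print(sense()['eef_pos'],sense()['ee_rot'],(proj('top',[.421,.102,.03])-[200,200])*4)"
python3 plan.py m "567 95 45 19 1 1" ; python3 plan.py  "567 95 38 19 1" "529 204 38 19 1 1"
```

```text
[ 0.44430543 -0.08343814  0.04516224] [2.10244522e+00 2.33296574e+00 7.02646383e-04] [220.28544575 296.61279267]
0.041 0.035 0.000 -3 1; 0.082 0.070 0.000 -7 1; 0.124 0.105 0.000 -10 1; 0.165 0.141 0.000 -13 1; 0.165 0.141 0.000 -13 1
0.000 0.000 0.007 -0 1; 0.038 -0.000 0.007 -0 1; 0.077 -0.000 0.007 -0 1; 0.115 -0.000 0.007 -0 1; 0.115 -0.000 0.007 -0 1
```

View pics/t5.png

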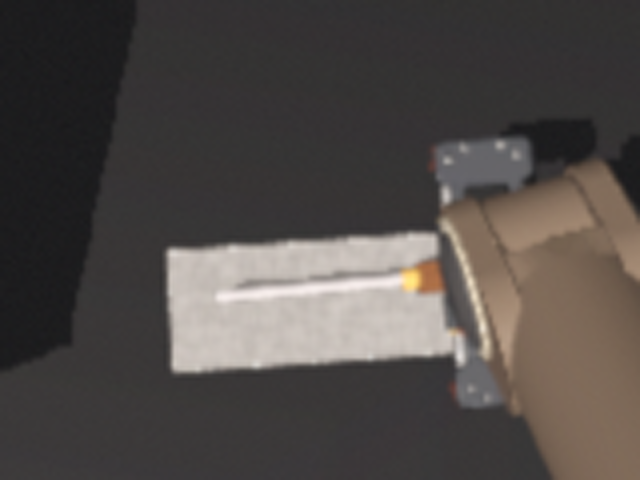

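The hook is held straight; its tip at (218,297) matches the predicted (220,297). I'll move in front of the slot.

Request:
send_rows:
  motion: "0.041 0.035 0 -3 1; 0.082 0.07 0 -7 1; 0.124 0.105 0 -10 1; 0.165 0.141 0 -13 1; 0.165 0.141 0.005 -13 1"

```text
clock: 28.3
eef_pos: [0.5688, 0.1008, 0.0398]
ee_rot: [-1.818, -2.562, -0.007]
force: [-0.4, -0.2, -1.4]
finger_gap: 0.274
grasp_force: 30.0
```

```bash
python3 -c "
from h import *
camera('top');s=sense();p=s['eef_pos'];r=s['ee_rot'];th=2*np.arctan2(r[1],r[0]);d=np.array([np.cos(th),np.sin(th)])
print(p,np.degrees(th)%360,'tip',p[:2]+.188*d,'tip z',p[2]-.022)
t=p[:2]+.188*d;w=np.array([.467,.379])-t;print('need fwd',w@d,'left(tool y)',w@[np.cos(th-np.pi/2),np.sin(th-np.pi/2)])
"
```

```text
[0.56687488 0.09764341 0.03847009] 109.13599189585923 tip [0.50524633 0.27525513] tip z 0.01647008527489284
need fwd 0.11054984606318961 left(tool y) -0.002124201718764121
```

Request:
send_rows:
  motion: "0.025 -0.001 0 0 1; 0.05 -0.001 0 0 1; 0.075 -0.002 0 0 1; 0.1 -0.002 0 0 1; 0.112 -0.002 0 0 1"

```text
clock: 28.98
eef_pos: [0.5278, 0.2005, 0.0394]
ee_rot: [-1.825, -2.557, 0.002]
force: [-0.5, 0.8, -1.6]
finger_gap: 0.271
grasp_force: 30.0
```

```bash
python3 -c "
from h import *
snap('top','t6.png',(130,220,250,310),6)
s=sense();p=s['eef_pos'];r=s['ee_rot'];th=2*np.arctan2(r[1],r[0]);d=np.array([np.cos(th),np.sin(th)])
t=p[:2]+.188*d;print(p,t,s['force'],(proj('top',[*t,.03])-[130,220])*6)"
```

```text
[0.52751682 0.20199885 0.03956069] [0.46620111 0.37971881] [-0.75038183  1.4849187  -1.18042298] [188.4090389 221.1769743]
```

View pics/t6.png

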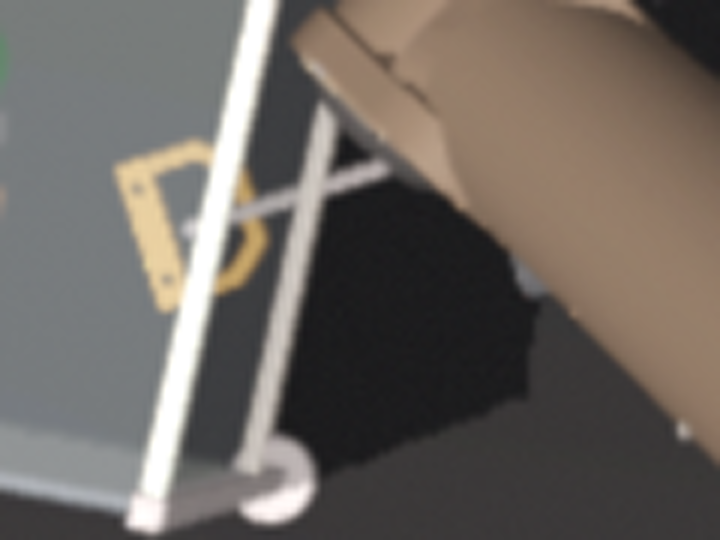

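The rod passes through the slot and its tip at (186,230) is over the loop's opening, between the bar (155,235) and the bow (260,235). I'll lower it and draw the pull out.

Request:
send_rows:
  motion: "-0.004 0 0.008 0 1; -0.004 0 0.013 0 1; -0.004 0 0.015 0 1; -0.004 0 0.015 0 1"

```text
clock: 29.52
eef_pos: [0.5301, 0.1965, 0.0243]
ee_rot: [-1.826, -2.556, 0.001]
force: [-0.1, -0.5, -1.4]
finger_gap: 0.272
grasp_force: 30.0
```

Request:
send_rows:
  motion: "-0.012 0 0 0 1; -0.024 0 0 0 1; -0.036 0 0 0 1; -0.048 0 0 0 1; -0.06 0 0 0 1"

```text
clock: 30.15
eef_pos: [0.5499, 0.1394, 0.0247]
ee_rot: [1.826, 2.557, 0.0]
force: [-0.7, 1.9, -0.4]
finger_gap: 0.271
grasp_force: 30.0
```

```bash
python3 -c "
from h import *
t=camera('top')
print(sense()['eef_pos'],sense()['force'])
for p in pulls(t):print(p)"
```

```text
[0.55050831 0.13722556 0.02450272] [ 0.10052395 -1.2105828  -2.33678701]
([173.0, 258.0], 94, [0.4654, 0.3515], [[0.4656, 0.3512], [57.0, 19.0], 29.0])
```

Request:
send_rows:
  motion: "-0.014 0 0 0 1; -0.028 0 0 0 1; -0.042 0 0 0 1; -0.056 0 0 0 1; -0.07 0 0 0 1"

```text
clock: 30.82
eef_pos: [0.5726, 0.0731, 0.0246]
ee_rot: [1.825, 2.557, -0.0]
force: [-0.1, 1.0, -0.6]
finger_gap: 0.27
grasp_force: 30.0
```

```bash
python3 -c "
from h import *
snap('top','t7.png',(130,200,290,320),4.5)
print(sense()['eef_pos'],sense()['force'])"
```

```text
[0.57328348 0.07051951 0.02443867] [ 0.77634198 -2.45364863 -1.3518227 ]
```

View pics/t7.png

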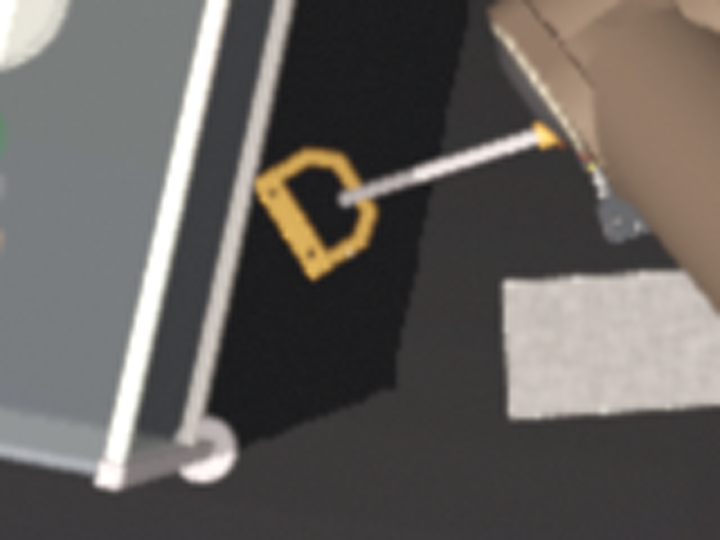

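The pull has come out through the slot, with its bar at (290,230) just past the pane and the hook inside its loop. I'll draw it about 75 mm further and lift the hook clear.

Request:
send_rows:
  motion: "-0.015 0 0 0 1; -0.03 0 0 0 1; -0.045 0 0 0 1; -0.06 0 0 0 1; -0.075 0 0 0 1"

```text
clock: 31.5
eef_pos: [0.597, 0.0021, 0.0246]
ee_rot: [1.825, 2.557, -0.0]
force: [-1.3, 1.3, -1.4]
finger_gap: 0.273
grasp_force: 30.0
```

Request:
send_rows:
  motion: "0.004 0 -0.005 0 1; 0.004 0 -0.03 0 1; 0.004 0 -0.06 0 1; 0.004 0 -0.06 0 1"

```text
clock: 32.0
eef_pos: [0.5968, 0.0081, 0.0871]
ee_rot: [1.822, 2.555, 0.004]
force: [0.3, 1.0, -2.0]
finger_gap: 0.27
grasp_force: 30.0
```

```bash
python3 plan.py m "444 -83 85 6.3 1 1" "444 -83 32 6.3 1 1";python3 -c "
from h import *
for n in('top','side'):
  for p in pulls(camera(n),n):print(n,p)
p=sense();print(p['eef_pos'],p['ee_rot'])"
```

```text
-0.009 -0.044 0.001 3 1; -0.018 -0.087 0.001 6 1; -0.027 -0.131 0.002 10 1; -0.036 -0.174 0.002 13 1; -0.036 -0.174 0.002 13 1
0.000 0.000 0.053 -0 1; 0.000 0.000 0.053 -0 1
top ([13.0, 2.0], 66, [1.2746, 0.9071], [[1.2751, 0.9077], [68.0, 16.0], 88.0])
top ([60.0, 73.0], 61, [1.0392, 0.7361], [[1.0376, 0.7344], [64.0, 22.0], 5.0])
top ([224.0, 239.0], 318, [0.5252, 0.1994], [[0.5289, 0.195], [80.0, 63.0], 35.0])
side ([226.0, 210.0], 279, [0.5285, 0.1949], [[0.5313, 0.1935], [86.0, 68.0], 34.0])
side ([35.0, 400.0], 544, [-0.2618, 0.0529], [[-0.2622, 0.0502], [153.0, 27.0], 90.0])
[0.59514051 0.00723665 0.08447254] [ 1.82421836e+00  2.55735769e+00 -1.76465945e-04]
```

```bash
python3 plan.py m "428 -83 85 4.6 1 1" "428 -83 27 4.6 1 1"; cat cmd.json
```

```text
-0.008 -0.047 -0.000 4 1; -0.015 -0.094 -0.000 7 1; -0.023 -0.141 -0.000 11 1; -0.031 -0.187 -0.001 14 1; -0.031 -0.187 -0.001 14 1
0.000 0.000 0.029 -0 1; 0.000 0.000 0.058 -0 1; 0.000 0.000 0.058 -0 1
[428.0, -83.0, 27.0, 4.6]
```

Request:
send_rows:
  motion: "-0.008 -0.047 0 4 1; -0.015 -0.094 0 7 1; -0.023 -0.141 0 11 1; -0.031 -0.187 0 14 1; -0.031 -0.187 0 14 1"

```text
clock: 32.72
eef_pos: [0.4246, -0.085, 0.0835]
ee_rot: [-2.125, -2.31, 0.006]
force: [0.6, -0.0, -1.8]
finger_gap: 0.272
grasp_force: 30.0
```

Request:
send_rows:
  motion: "0 0 0.025 0 1; 0 0 0.045 0 1; 0 0 0.055 0 1; 0 0 0.055 0 1"

```text
clock: 33.22
eef_pos: [0.4285, -0.0824, 0.0289]
ee_rot: [-2.121, -2.316, 0.001]
force: [0.7, -0.6, -1.5]
finger_gap: 0.273
grasp_force: 30.0
```

```bash
python3 -c "
from h import *
snap('top','t8.png',(200,200,360,320),4)
p=sense();print(p['eef_pos'],p['ee_rot'],p['force'],p['finger_gap'])"
```

```text
[ 0.4288386  -0.08258043  0.02947638] [-2.12132574e+00 -2.31618251e+00 -4.09666163e-05] [-0.41918328 -0.36034866 -1.62868653] 0.27520510098722173
```

View pics/t8.png

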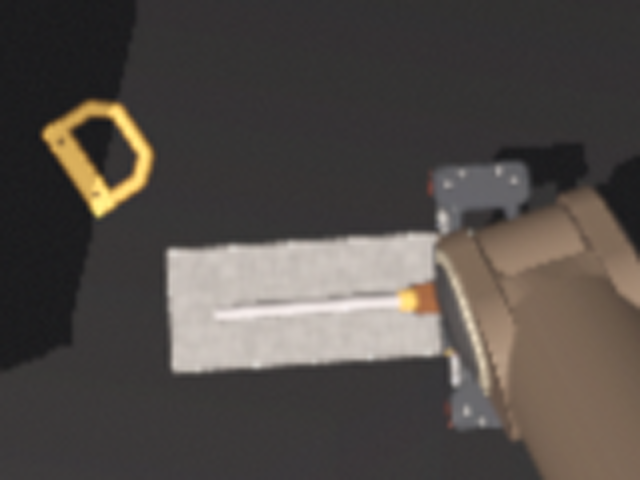

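The hook is centred along the mat, with its rod from (215,315) to (400,300). I'll set it down and go to the drawn-out pull at (100,155).

Request:
send_rows:
  motion: "0 0 0.003 0 1; 0 0 0.0045 0 1; 0 0 0.0045 0 1"

```text
clock: 33.65
eef_pos: [0.4287, -0.0833, 0.0253]
ee_rot: [2.123, 2.315, 0.0]
force: [-0.0, 0.0, -1.0]
finger_gap: 0.27
grasp_force: 30.0
```

Request:
send_rows:
  motion: "0 0 0 0 0; 0 0 0 0 0; 0 0 -0.04 0 0; 0 0 -0.09 0 0; 0 0 -0.11 0 -1"

```text
clock: 34.28
eef_pos: [0.4297, -0.0832, 0.1376]
ee_rot: [2.121, 2.313, 0.002]
force: [-0.0, -0.3, -0.9]
finger_gap: 0.573
grasp_force: 0.0
```

```bash
echo "[428.5,-82.5,135,5]">cmd.json;python3 plan.py "529 194 120 -55 -1 1"
```

```text
0.038 0.018 0.002 9 -1; 0.076 0.035 0.004 17 -1; 0.114 0.053 0.006 26 -1; 0.152 0.071 0.009 34 -1; 0.190 0.089 0.011 43 -1
0.040 -0.013 0.002 9 -1; 0.080 -0.026 0.004 17 -1; 0.080 -0.026 0.004 17 -1
```

Request:
send_rows:
  motion: "0.038 0.018 0.002 9 -1; 0.076 0.035 0.004 17 -1; 0.114 0.053 0.006 26 -1; 0.152 0.071 0.009 34 -1; 0.19 0.089 0.011 43 -1"

```text
clock: 34.9
eef_pos: [0.5012, 0.115, 0.1241]
ee_rot: [2.827, 1.369, -0.0]
force: [0.5, -0.3, 0.1]
finger_gap: 1.001
grasp_force: 0.0
```

Request:
send_rows:
  motion: "0.04 -0.013 0.002 9 -1; 0.08 -0.026 0.004 17 -1; 0.08 -0.026 0.004 17 -1; 0.08 -0.026 0.004 17 -1"

```text
clock: 35.4
eef_pos: [0.5293, 0.1923, 0.1199]
ee_rot: [2.995, 0.946, -0.001]
force: [-0.9, -0.5, -0.1]
finger_gap: 0.997
grasp_force: 0.0
```

```bash
python3 -c "
from h import *
for n in('top','side'):
  for p in pulls(camera(n),n):print(n,p)
p=sense();print(p['eef_pos'],p['ee_rot'])"; python3 plan.py m "530 194 15 -55 -1"
```

```text
top ([8.0, 50.0], 866, [1.1126, 0.9046], [[1.0658, 0.902], [385.0, 66.0], 1.0])
side ([226.0, 210.0], 266, [0.5283, 0.196], [[0.5311, 0.1936], [86.0, 66.0], 33.0])
side ([360.0, 341.0], 120, [0.4961, -0.4337], [[0.5025, -0.4347], [35.0, 135.0], 33.0])
side ([35.0, 400.0], 539, [-0.2617, 0.0529], [[-0.2622, 0.0502], [153.0, 27.0], 90.0])
[0.52947313 0.19130904 0.12003979] [ 2.99596585e+00  9.42738412e-01 -1.05237107e-03]
0.001 -0.001 0.053 -0 -1; 0.002 -0.002 0.105 -0 -1
```

Request:
send_rows:
  motion: "0.001 -0.001 0.05 0 -1; 0.002 -0.001 0.085 0 -1; 0.002 -0.001 0.1 0 -1; 0.002 -0.001 0.105 0 -1; 0.002 -0.001 0.105 0 -1"

```text
clock: 36.12
eef_pos: [0.5313, 0.1947, 0.0159]
ee_rot: [2.997, 0.943, 0.002]
force: [-1.3, 0.0, 0.5]
finger_gap: 0.996
grasp_force: 0.0
```

Request:
send_rows:
  motion: "0 0 0.001 0 1; 0 0 0.001 0 1; 0 0 0.001 0 1; 0 0 0.001 0 1; 0 0 0.001 0 1"

```text
clock: 36.75
eef_pos: [0.5309, 0.195, 0.0145]
ee_rot: [-2.996, -0.944, -0.001]
force: [-1.1, -0.3, 6.0]
finger_gap: 0.68
grasp_force: 30.0
```

Request:
send_rows:
  motion: "0 0 -0.03 0 1; 0 0 -0.08 0 1; 0 0 -0.13 0 1; 0 0 -0.15 0 1; 0 0 -0.15 0 1"

```text
clock: 37.38
eef_pos: [0.5315, 0.195, 0.1654]
ee_rot: [2.996, 0.943, 0.004]
force: [0.2, 0.3, -2.6]
finger_gap: 0.674
grasp_force: 30.0
```

```bash
python3 plan.py m "519 -415 165 -30 1 1"; python3 -c "
from h import *
print(sense()['eef_pos'])"
```

```text
-0.030 0.041 0.000 -2 1; -0.060 0.082 0.000 -4 1; -0.090 0.123 0.000 -6 1; -0.120 0.164 0.000 -8 1; -0.150 0.205 0.000 -10 1
-0.037 0.035 0.000 -2 1; -0.074 0.070 0.000 -4 1; -0.111 0.105 0.000 -6 1; -0.148 0.140 0.000 -8 1; -0.185 0.175 0.000 -10 1
-0.043 0.028 0.000 -2 1; -0.085 0.055 0.000 -4 1; -0.085 0.055 0.000 -4 1
[0.53148961 0.19496844 0.16535875]
```

Request:
send_rows:
  motion: "-0.03 0.041 0 -2 1; -0.06 0.082 0 -4 1; -0.09 0.123 0 -6 1; -0.12 0.164 0 -8 1; -0.15 0.205 0 -10 1"

```text
clock: 38.0
eef_pos: [0.5241, -0.0609, 0.1623]
ee_rot: [-2.901, -1.203, 0.004]
force: [0.8, -0.3, -0.9]
finger_gap: 0.676
grasp_force: 30.0
```

Request:
send_rows:
  motion: "-0.037 0.035 0 -2 1; -0.074 0.07 0 -4 1; -0.111 0.105 0 -6 1; -0.148 0.14 0 -8 1; -0.185 0.175 0 -10 1"

```text
clock: 38.62
eef_pos: [0.517, -0.315, 0.162]
ee_rot: [-2.784, -1.451, 0.002]
force: [1.2, 0.7, -0.6]
finger_gap: 0.674
grasp_force: 30.0
```

Request:
send_rows:
  motion: "-0.043 0.028 0 -2 1; -0.085 0.055 0 -4 1; -0.085 0.055 0 -4 1; -0.085 0.055 0.02 -4 1; -0.085 0.055 0.035 -4 1"

```text
clock: 39.25
eef_pos: [0.514, -0.4126, 0.1264]
ee_rot: [-2.731, -1.548, 0.001]
force: [0.5, -0.8, -0.6]
finger_gap: 0.677
grasp_force: 30.0
```

Request:
send_rows:
  motion: "0 0 0.012 0 1; 0 0 0.019 0 1; 0 0 0.019 0 1"

```text
clock: 39.62
eef_pos: [0.5142, -0.4145, 0.1096]
ee_rot: [-2.734, -1.547, 0.001]
force: [0.6, 0.2, -0.9]
finger_gap: 0.674
grasp_force: 30.0
```

Centred to within 5 mm, so I'll release, retreat clear and inspect.

Request:
send_rows:
  motion: "0 0.004 0 0 1; 0 0.004 0 0 -0.65; 0 0.004 0 0 -0.65; 0 0.004 0 0 -0.65; 0 0.004 -0.04 0 -0.65"

```text
clock: 40.25
eef_pos: [0.5159, -0.4159, 0.1476]
ee_rot: [-2.73, -1.544, 0.004]
force: [0.7, -0.6, 0.3]
finger_gap: 0.831
grasp_force: 0.0
```

Request:
send_rows:
  motion: "0 0 -0.06 0 -0.65; -0.04 -0.03 -0.06 0 -0.65; -0.08 -0.06 -0.06 0 -0.65; -0.12 -0.09 -0.06 0 -0.65; -0.16 -0.09 -0.06 0 -0.65"

```text
clock: 40.88
eef_pos: [0.3555, -0.5081, 0.2109]
ee_rot: [2.735, 1.545, -0.002]
force: [0.2, -0.6, -1.0]
finger_gap: 0.829
grasp_force: 0.0
```

```bash
python3 -c "
from h import *
a=cv2.resize(camera('top')[110:330,30:500],None,fx=1.4,fy=1.4,interpolation=cv2.INTER_CUBIC)
b=cv2.resize(camera('side')[250:380,270:430],None,fx=1.9,fy=1.9,interpolation=cv2.INTER_CUBIC)
c=np.zeros((a.shape[0]+b.shape[0],a.shape[1],3),np.uint8);c[:a.shape[0]]=a;c[a.shape[0]:,:b.shape[1]]=b
cv2.imwrite('pics/end.png',c[:,:,::-1]);print(sense()['eef_pos'])"
```

```text
[ 0.35353764 -0.51207933  0.21027764]
```

View pics/end.png

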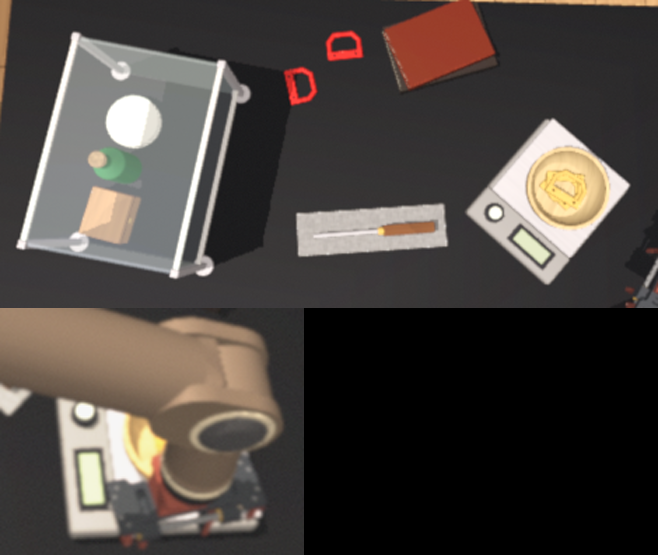

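The top view shows all the brass pulls in the bowl at (568,187), within 4 mm of the pan's centre. The hook lies along its mat at (375,232), and the wares and red look-alikes have not moved. I'll hand in.

```bash
python3 -c "
from h import *
print(close_job())"
```

```text
the job is handed in; nothing more can be done
None
```

The job is handed in (the hand-in call returned no verdict): the bowl was set on the pan and tared, all four brass pulls are in it (three loose, one drawn out from under the guard), and the hooked rod is back lengthwise on its mat; the tare button was pressed twice, both before any pull went in, and peaked at about 43 N under the fingertip.

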